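# Wind open the pantry bin with its loose crank and put the crank away

### The job

Fit the loose crank onto the square shaft on top of the steel tilt-out bin and wind it clockwise (seen from above) until the bin has tilted fully out. Then lift the crank off and put it away in its wooden case, standing flat on the case floor, leaving the bin open and the other things where they stand.

Things in the scene. Friction and masses are not known exactly. Their poses are not given: they have to be found in the camera images.
- crank: Loose steel crank, 0.45 kg, starts upright on the worktop. Origin: centre of hub underside; z up, x along the arm to the knob. Hub 46 x 46 mm, 38 high; square socket in its underside 27 mm wide, 28 deep, mouth chamfered 3 mm, sides parallel to x and y. On the hub a square boss 28 x 28 mm, z = 38 to 80 mm, to carry it by. Flat arm 18 mm wide, z = 28 to 38 mm, out to x = 113 mm.
- crank_knob (a point): Centre of the top face of the crank's upright round wooden knob: 26 mm in diameter, 54 mm high, free to spin on the arm. The point is 100 mm from the hub axis along the crank's x and 92 mm above the hub's underside; axes as the crank's.
- shaft_seat (a point): On the axis of the upright square shaft, at its foot, 151 mm above the worktop: here the fitted hub's underside rests on a round flange (64 mm across). Shaft 24 mm square, standing 26 mm above this point; its top 6 mm is a round nose tapering to 16 mm. x and y are normal to its flats and turn with it; z up. The crank fits in four positions a quarter turn apart, with 1.5 mm play each way, 0.13 rad.
- shaft (a joint): Turn of the square shaft in rad, growing clockwise as seen from above; starts between 0 and 0.5, stop at 3.2 (bin fully out). It takes about 0.3 N m to turn and stays where it is left.
- bin (a joint): Tilt of the bin in rad, driven by the shaft: 0.19 times the turn of the shaft. 0 is shut, 0.61 fully out; at the start it is shut or up to 0.1 ajar. It swings out on the side away from the robot.
- unit: Fixed brushed-steel bin unit with a black granite top 190 mm deep (x) by 240 mm wide (y), top surface at 145 mm. Origin at the centre of its underside, straight below the shaft; x points out of the bin's front, away from the robot.
- case: Fixed open wooden case, outside 176 (x) x 78 (y) x 40 mm high, walls and floor 8 mm, inside 160 x 62 mm. Origin: centre of its underside, z up. The crank goes in upright, arm along x, either way round, hub on the floor, boss and knob standing out above the walls; it is centred in length when its hub axis is 45 mm from the case's middle.
- canister: Clear acrylic canister with steel latch, 94 x 94 x 132 mm, origin under its centre; leave it alone.
- cellar: Round wooden salt cellar, 88 mm in diameter, 82 mm high, origin under its centre; leave it alone.
- mug: Red ceramic mug, 80 mm in diameter, 95 mm high, origin under its centre; leave it alone.
- tongs: Stainless tongs lying flat, about 235 mm long, origin near the middle; leave them alone.
Things that resemble listed ones, but are neither listed nor needed, are in the scene too. What is shaped like the crank but turquoise or yellow is not meant.

How it is judged:
On the way, in this order (a step that is already met when the one before it is completed fails the run):
1. the crank is seated on the shaft, down on its flange (distance between crank and shaft_seat below 0.005 m and angle between crank's own z axis and vertical below 0.1 rad), for 0.2 s.
2. the bin is wound out with the crank on the shaft (value of joint bin above 0.53 rad and distance between crank and shaft_seat below 0.012 m), for 0.2 s.
At the end, for the whole second after the job is handed in: The bin stays tilted out by more than 0.53 rad (0.61 is fully out), and the crank stands at rest inside the case, upright within 0.1 rad, its hub down on the case floor within 4 mm (value of joint bin above 0.53 rad and z of crank in the frame of case between 0.004 and 0.012 m and x of crank in the frame of case between -0.075 and 0.075 m and y of crank in the frame of case between -0.03 and 0.03 m and angle between crank's own z axis and vertical below 0.1 rad and linear speed of crank below 0.02 m/s); the robot touches nothing.
It fails at once if a bystander is moved by more than 30 mm or tipped (distance of any of canister, cellar, mug, tongs from where it was at the start of the episode above 0.03 m or angle between any of canister, cellar, mug's own z axis and vertical above 0.4 rad).
It also fails if it takes over 72 s, if anything falls off the work surface, if the arm or the gripper's body presses on something with over 40 N, if the wrist force passes 120 N, or if a joint passes its speed limit or range.

### The arm

A 7-joint arm with a two-finger parallel gripper is mounted at the origin on the work surface. World frame = base frame: x ahead of the robot, y to its left, z up, the work surface at z = 0. Lengths are in m, angles in rad, forces in N, time in s.
With the tool pointing down it reaches from about 0.425 to 0.875 m from the base axis. Payload 8.4 kg.
Tool frame: the origin (TCP) lies midway between the tips of the shut fingers; the grasp point (between the pads) lies 19 mm behind it; z points along the fingers, y is the line along which they close (so a half turn about z gives the same grasp; the last joint's range is limited). The gripper opens to 87 mm and grips with 3 to 60 N. Pads are 19 mm wide; open, the fingers measure 117 mm over their backs; the gripper's body (75 mm by 190 mm) begins 51 mm behind the grasp point.
Start: joints at [1.034, 0.333, 0.04, 1.465, -0.013, 1.343, -0.059], TCP at [0.276, -0.589, 0.223] pointing down, gripper open.
Joint ranges: [-2.58, 2.58], [-0.38, 2.09], [-1.3, 1.39], [0.25, 2.4], [-1.5, 4.64], [0.08, 2.09], [-2.65, 2.65]. Speed limits (rad/s): [2.22, 2.22, 2.79, 2.79, 3.14, 3.14, 3.14].

### API

Orientations are given as a unit quaternion [x, y, z, w].
In Python, from plant import manip gives the robot as it stands.
- The arm moves only by the tool apply_moves, never from a script. Its argument "steps" is a list of rows, each a list of 7 numbers: the shift along the tool's x, y, z each as a share of 5 cm, from -1 to 1, then the turn, a rotation vector about the tool's x, y, z each as a share of 90 degrees, from -1 to 1, then the gripper command: -1 is shut, 1 is fully open, values between are in proportion. A call has 1 to 12 rows; each row shifts and turns the commanded pose from where the row before left it, along the tool's axes as they then stand; what a row does not reach is not made up. A row lasts 1/8 s, in which the tool goes at most 62.5 mm and 10.7 degrees, less where a joint would pass 70% of its speed; a pose out of reach is approached as far as the arm can. A call with a number of a shift or a turn outside -1 to 1 is refused whole. A call with a gripper value outside its range is refused whole. The fingers move at their own pace and stop on an object; "newtons" is the grip in N (left out, the last holds). Time passes only in rows, so rows that do not move let the fingers close. It gives the time, the measured TCP pose, the force, the opening and the grip force at its end, in the units of the state.
- manip.read_state(): the state, without advancing time (a new reading comes with each control period).
- manip.get_image(name): name is "scene" or "side" or "wrist"; returns a dict with "img" (420x560x3 uint8, red, green, blue), "range_z" (420x560 float32, m along the optical axis (not along the pixel's ray), 0 where there is no reading), "fx", "fy", "cx", "cy" (pixels), "dist_coeffs" ([k1, k2, p1, p2, k3] as OpenCV has them; the pictures are not rectified), "eye" and "rotation" of the camera in the world. Camera axes: x right, y up, looking along -z (the intrinsics and any distortion apply to the point x, -y, -z); pixel columns grow to the right and rows downward; lengths in m; the calibration is good to about 2 mm. A picture is of the moment at which its call begins.
- manip.finish_job(): hands the job in; it is judged then, once.
Trained networks look in the newest picture that a camera, given by its name, has taken for a name from the list of things; names that differ only in an ending like _2 or _b are one class to them, and where a whole thing is asked for, a point or a joint stands for the part that bears it (a point fixed in the world has none). Each returns a list of dicts, best first, with "score" (0 to 1); they miss things now and then, are a little off and sometimes report something else, mostly with a low value. They report only what shows in the picture. A call takes as long as a camera call. They do not tell look-alikes from the thing itself.
- manip.look_for(camera, target): "pixel" ([column, row] in pixels, amid what is visible of it).
The state is a dict: "time": time; "joint_pos": joint angles; "qd": joint speeds; "tau": joint torques, N m; "ee_pos": TCP position; "tool_rot": TCP orientation; "force": force on the tool from outside, world axes, zero at the start; "torque": the same for the moment, N m; "gripper_width": opening from 0.0 (shut) to 1.0 (fully open); "grasp_force": force on a finger pad.
Only numpy, scipy, OpenCV 4.12 (cv2) and the standard library are available. Lean on these libraries where they do the work, as an engineer would, in place of code of your own. Each camera call takes 0.05 s, during which the arm holds its last target. There are 200 camera calls.

## Working session

There is one attempt and no reset: what is moved stays moved. The work goes in short steps, Python scripts to look and compute and a tool call to move; the robot and the scene stay as the last step left them, time stands still between calls to the robot, and variables do not carry over. Pictures are saved under pics/ and viewed, at most 10 in all, crops included, and the job is handed in when it is done.

Besides the shell and the picture viewer there is one more tool, called after ">>>" as name(argument=value, ...), one argument or row to a line, values as JSON. apply_moves: Moves the arm, as the interface text tells. Shift numbers are shares of 5 cm and turn numbers shares of 90 degrees, none past 1 either way. Its arguments: {"type":"object","properties":{"steps":{"type":"array","items":{"type":"array","items":{"type":"number"}}},"newtons":{"type":"number"}},"required":["steps"]}

```bash
mkdir -p pics
cat > h.py <<'E'
import numpy as np, cv2
from plant import manip
from scipy.spatial.transform import Rotation as R
def cam(n):
    d=manip.get_image(n); return d
def save(d,fn,box=None,scale=1):
    im=d['img'][:,:,::-1]
    if box: im=im[box[1]:box[3],box[0]:box[2]]
    cv2.imwrite('pics/'+fn,cv2.resize(im,None,fx=scale,fy=scale,interpolation=cv2.INTER_CUBIC))
def rays(d,px):
    K=np.array([[d['fx'],0,d['cx']],[0,d['fy'],d['cy']],[0,0,1]]);
    n=cv2.undistortPoints(np.array(px,float).reshape(-1,1,2),K,np.array(d['dist_coeffs'])).reshape(-1,2)
    return np.c_[n[:,0],-n[:,1],-np.ones(len(n))]
def rot(d):
    r=np.array(d['rotation']); return r if r.shape==(3,3) else R.from_quat(r).as_matrix()
def pz(d,px,z):
    r=rays(d,px)@rot(d).T; e=np.array(d['eye']); t=(z-e[2])/r[:,2]; return e+r*t[:,None]
def cloud(d):
    h,w=d['range_z'].shape; v,u=np.mgrid[:h,:w]
    r=rays(d,np.c_[u.ravel(),v.ravel()])*d['range_z'].ravel()[:,None]
    P=r@rot(d).T+np.array(d['eye']); P[d['range_z'].ravel()==0]=np.nan
    return P.reshape(h,w,3)
E
python3 - <<'E'
from h import *
a=cam('scene'); b=cam('side')
cv2.imwrite('pics/a.png',a['img'][:,:,::-1]);cv2.imwrite('pics/b.png',b['img'][:,:,::-1])
for n,d in(('scene',a),('side',b)):
    P=cloud(d); print(n,d['eye'],d['fx'])
    for t in ['crank','crank_knob','shaft','unit','case','canister','cellar','mug','tongs','bin']:
        for q in manip.look_for(n,t)[:4]:
            u,v=map(int,q['pixel']); print(t,round(q['score'],2),u,v,np.round(P[v,u],3))
print(manip.read_state())
E
```

```text
scene [1.14214607 0.3517856  1.01360973] 400.58567326532926
crank 0.92 376 217 [0.378 0.213 0.082]
crank 0.86 450 302 [0.492 0.497 0.039]
crank 0.59 409 254 [0.44  0.344 0.076]
crank_knob 0.93 376 220 [0.381 0.216 0.073]
crank_knob 0.7 453 303 [0.465 0.511 0.002]
crank_knob 0.69 407 255 [0.444 0.341 0.073]
shaft 0.7 272 216 [ 0.606 -0.004  0.173]
unit 0.86 270 235 [0.643 0.015 0.144]
unit 0.26 169 212 [ 0.727 -0.273  0.123]
canister 0.68 259 259 [0.692 0.013 0.088]
canister 0.59 170 211 [ 0.726 -0.269  0.129]
cellar 0.63 348 331 [0.728 0.305 0.066]
cellar 0.51 170 209 [ 0.721 -0.272  0.131]
mug 0.64 407 338 [0.633 0.44  0.006]
tongs 0.59 156 173 [ 0.566 -0.52  -0.004]
bin 0.75 257 261 [0.69  0.004 0.066]
side [0.92565864 0.27386308 1.0606787 ] 403.9277365342878
crank 0.93 390 229 [0.369 0.217 0.079]
crank 0.72 458 329 [0.493 0.499 0.038]
crank 0.59 418 271 [0.434 0.336 0.081]
crank_knob 0.92 413 273 [0.446 0.328 0.08 ]
crank_knob 0.92 455 329 [0.496 0.493 0.035]
crank_knob 0.6 387 227 [0.369 0.207 0.081]
shaft 0.54 273 233 [ 0.598 -0.006  0.172]
shaft 0.42 165 217 [ 0.713 -0.278  0.1
[... 332 characters left out ...]
: 1.1, 'joint_pos': array([ 1.03383011,  0.33318729,  0.03984897,  1.46540541, -0.01342376,
        1.34332042, -0.05848376]), 'qd': array([ 0.00107848, -0.00045712, -0.00119606,  0.00077878, -0.00045153,
       -0.00042973,  0.0006731 ]), 'tau': array([-1.80752413e-04, -6.56127262e+01,  1.33251686e+00, -4.04060662e+01,
       -6.01089257e-02,  3.48476542e-02,  4.09420363e-05]), 'ee_pos': array([ 0.27555423, -0.5886582 ,  0.22255075]), 'tool_rot': array([ 9.76137492e-01,  2.17153391e-01,  1.54793554e-05, -3.32214082e-05]), 'force': array([ 0.11530385, -0.24657587,  1.10034346]), 'torque': array([-0.00977556,  0.00491415,  0.03198832]), 'grasp_force': 0.0, 'gripper_width': 1.0018404114209964}
```

View pics/a.png

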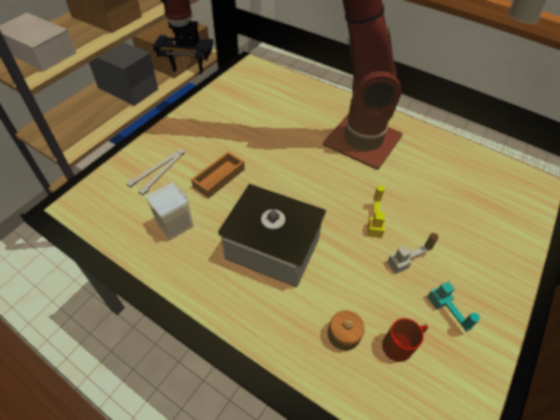

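View pics/b.png

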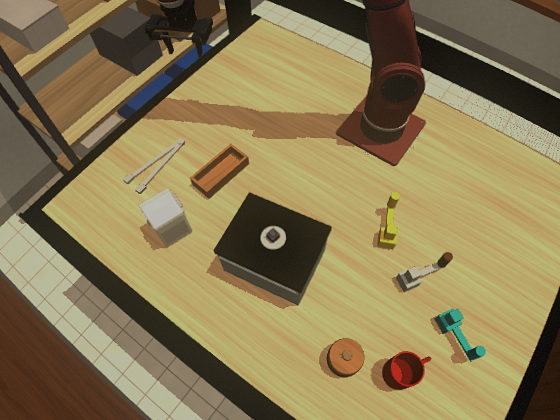

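In the scene view there are three crank-shaped things. Yellow is at (378,217), turquoise at (455,305), and steel with a brown wooden knob at (405,258), knob at (431,241). I choose the steel one. The shaft is at (273,216) on the black top, and the wooden case is at (218,174). Next I measure these and check with one close crop.

Run:
```python
from h import *
a=cam('scene'); b=cam('side')
save(b,'c.png',(370,230,480,310),6)
for n,d in(('scene',a),('side',b)):
    P=cloud(d)
    # crank region
    x,y,z=P[...,0],P[...,1],P[...,2]
    m=(x>.36)&(x<.56)&(y>.27)&(y<.43)&(z>.015)
    img=d['img'].astype(int); sat=img.max(2)-img.min(2)
    mk=m&(z>.05)
    n_,lab,st,c=cv2.connectedComponentsWithStats(mk.astype(np.uint8))
    for i in range(1,n_):
        if st[i,4]>15:
            q=P[lab==i]; zt=np.percentile(q[:,2],90); t=q[q[:,2]>zt-.012]
            print(n,'crank comp',st[i],q.mean(0).round(3),'top',t.mean(0).round(4),zt.round(3))
    # shaft
    m=(abs(x-.6)<.05)&(abs(y)<.05)&(z>.165)&(z<.19); print('shaft',P[m].mean(0),m.sum(), P[m][:,2].max())
    m=(z>.13)&(z<.16)&(abs(x-.6)<.2)&(abs(y)<.2)
    print('unit top',cv2.minAreaRect(P[m][:,:2].astype(np.float32)))
    m=(abs(x-.46)<.13)&(abs(y+.34)<.12)&(z>.028)&(z<.06)
    print('case rim',m.sum(),cv2.minAreaRect(P[m][:,:2].astype(np.float32)),np.median(P[m],0))
```

```text
scene crank comp [426 237  11  11  78] [0.363 0.381 0.073] top [0.363  0.3813 0.0874] 0.091
scene crank comp [395 246  16  16 152] [0.444 0.329 0.072] top [0.4411 0.3292 0.0792] 0.082
shaft [ 0.5990766  -0.00488954  0.17070399] 84 0.17773137747373768
unit top ((0.5979917645454407, -0.006120562553405762), (0.19339892268180847, 0.24053435027599335), 10.041525840759277)
case rim 499 ((0.46348434686660767, -0.3191670775413513), (0.08277176320552826, 0.17983801662921906), 83.633544921875) [ 0.47036877 -0.31880849  0.0377998 ]
side crank comp [439 255  13  12  87] [0.366 0.381 0.077] top [0.3653 0.3807 0.0892] 0.092
side crank comp [405 266  16  17 174] [0.445 0.329 0.073] top [0.443  0.3289 0.0784] 0.081
shaft [ 0.60141753 -0.00472705  0.17097309] 98 0.17628148027404833
unit top ((0.5998271107673645, -0.005880683660507202), (0.1898859143257141, 0.24145208299160004), 10.004066467285156)
case rim 580 ((0.4658772647380829, -0.3192927837371826), (0.08337428420782089, 0.1786714792251587), 84.49198913574219) [ 0.47138896 -0.31773365  0.03794995]
```

View pics/c.png

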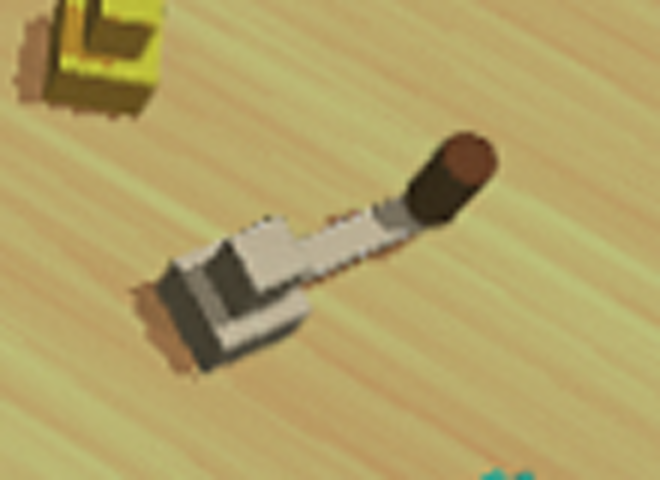

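The crop shows a bare steel hub and boss at about (250,290) and a brown knob at (465,165), so the choice is confirmed. I move above the shaft first for a wrist look on the way.

>>> apply_moves(
  steps=[
    [0.86, -0.67, -0.2, 0, 0, 0, 1],
    [0.86, -0.67, -0.2, 0, 0, 0, 1],
    [0.86, -0.67, -0.2, 0, 0, 0, 1],
    [0.86, -0.67, -0.2, 0, 0, 0, 1],
    [0.86, -0.67, -0.2, 0, 0, 0, 1],
    [0.86, -0.67, -0.2, 0, 0, 0, 1],
    [0.86, -0.67, -0.2, 0, 0, 0, 1],
    [0.86, -0.67, -0.2, 0, 0, 0, 1],
    [0.86, -0.67, -0.2, 0, 0, 0, 1],
    [0.86, -0.67, -0.2, 0, 0, 0, 1],
    [0.86, -0.67, -0.2, 0, 0, 0, 1],
    [0.86, -0.67, -0.2, 0, 0, 0, 1],
  ],
)

```text
time: 2.7
ee_pos: [0.573, -0.0044, 0.3432]
tool_rot: [0.976, 0.217, 0.0, 0.0]
force: [1.2, 0.1, 0.2]
gripper_width: 1.0
grasp_force: 0.0
```

```bash
cat >> h.py <<'E'
def st():
    s=manip.read_state(); M=R.from_quat(s['tool_rot']).as_matrix()
    th=np.degrees(np.arctan2(M[1,1],M[0,1])); tilt=np.degrees(np.arccos(-M[2,2]))
    print('t',round(s['time'],2),'p',s['ee_pos'].round(4),'th',th.round(2),'tilt',tilt.round(2),'q7',s['joint_pos'][6].round(2),'F',s['force'].round(1),'w',round(s['gripper_width'],3),'gf',s['grasp_force'])
    return s,M,th
def plan(p,th):
    s,M,t0=st(); d=M.T@(np.array(p)-s['ee_pos'])/.05; w=(t0-th+180)%360-180
    a=np.radians(w); d2=R.from_rotvec([0,0,-a]).apply(d)
    print('shift before turn',d.round(2),'| turn(z)',round(w/90,3),'| shift after turn',d2.round(2))
E
python3 - <<'E'
from h import *
s,M,t=st()
d=cam('wrist'); save(d,'w1.png')
print(np.array(d['eye'])-s['ee_pos'], (M.T@rot(d)).round(2))
P=cloud(d); z=P[...,2]
m=(abs(P[...,0]-.6)<.05)&(abs(P[...,1]+.005)<.05)&(z>.172)&(z<.19)
print(m.sum(), np.nanmean(P[m],0),np.nanmax(P[m][:,2]))
m2=(abs(P[...,0]-.6)<.03)&(abs(P[...,1]+.005)<.03)&(z>.158)&(z<.172)
print(m2.sum(),P[m2].mean(0))
E
```

```text
t 2.7 p [ 0.573  -0.0044  0.3432] th -64.94 tilt 0.03 q7 -1.26 F [1.2 0.1 0.2] w 1.0 gf 0.0
[0.0653441  0.03144424 0.16191312] [[-0.    0.97  0.26]
 [ 1.    0.    0.  ]
 [ 0.    0.26 -0.97]]
170 [ 0.59912499 -0.00615479  0.17426633] 0.17785794402945948
388 [ 0.59827703 -0.00690509  0.17011631]
```

View pics/w1.png

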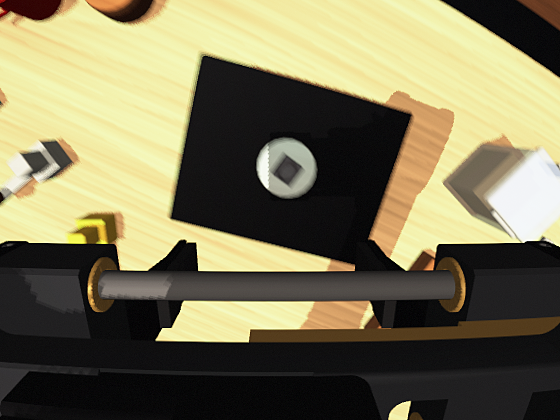

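The wrist view shows the shaft square, turned like a diamond, on its flange at (287,170). I go lower to read its angle.

>>> apply_moves(
  steps=[
    [0, 0, 0.5, 0, 0, 0, 1],
    [0, 0, 0.5, 0, 0, 0, 1],
    [0, 0, 0.5, 0, 0, 0, 1],
    [0, 0, 0.4, 0, 0, 0, 1],
    [0, 0, 0, 0, 0, 0, 1],
  ],
)

```text
time: 3.38
ee_pos: [0.5716, -0.006, 0.2462]
tool_rot: [0.976, 0.217, -0.001, -0.0]
force: [-0.2, -0.5, 0.8]
gripper_width: 1.001
grasp_force: 0.0
```

```bash
cat >> h.py <<'E'
def ortho(d,c,z,half=.035,ppm=8000,fn=None):
    # top-down picture of plane z: column ~ +x, row ~ -y
    n=int(2*half*ppm); v,u=np.mgrid[:n,:n]
    X=np.c_[c[0]-half+u.ravel()/ppm,c[1]+half-v.ravel()/ppm,np.full(n*n,z)]
    q=(X-np.array(d['eye']))@rot(d); q=q*[1,-1,-1]
    K=np.array([[d['fx'],0,d['cx']],[0,d['fy'],d['cy']],[0,0,1]])
    p,_=cv2.projectPoints(q,np.zeros(3),np.zeros(3),K,np.array(d['dist_coeffs']))
    p=p.reshape(n,n,2).astype(np.float32)
    im=cv2.remap(d['img'][:,:,::-1].copy(),p[...,0],p[...,1],cv2.INTER_CUBIC)
    if fn: cv2.imwrite('pics/'+fn,im)
    return im
E
python3 - <<'E'
from h import *
st(); d=cam('wrist'); P=cloud(d); z=P[...,2]
ortho(d,(.599,-.006),.171,fn='o1.png')
near=(abs(P[...,0]-.6)<.03)&(abs(P[...,1]+.006)<.03)
for lo,hi in((.1745,.181),(.160,.1735),(.149,.154)):
    m=near&(z>lo)&(z<hi); q=P[m][:,:2].astype(np.float32); print(lo,m.sum(),q.mean(0),cv2.minAreaRect(q))
E
```

```text
t 3.38 p [ 0.5716 -0.006   0.2462] th -64.92 tilt 0.16 q7 -1.27 F [-0.2 -0.5  0.8] w 1.001 gf 0.0
0.1745 118 [ 0.59957486 -0.00624539] ((0.5982628464698792, -0.007293435744941235), (0.01763082481920719, 0.01780739612877369), 55.53204345703125)
0.16 867 [ 0.59893286 -0.00664323] ((0.5982897877693176, -0.007058329880237579), (0.024633239954710007, 0.023655926808714867), 78.9197998046875)
0.149 3325 [ 0.6005019  -0.00515037] ((0.5997280478477478, -0.005987128242850304), (0.05991688743233681, 0.059389494359493256), 89.99966430664062)
```

View pics/o1.png

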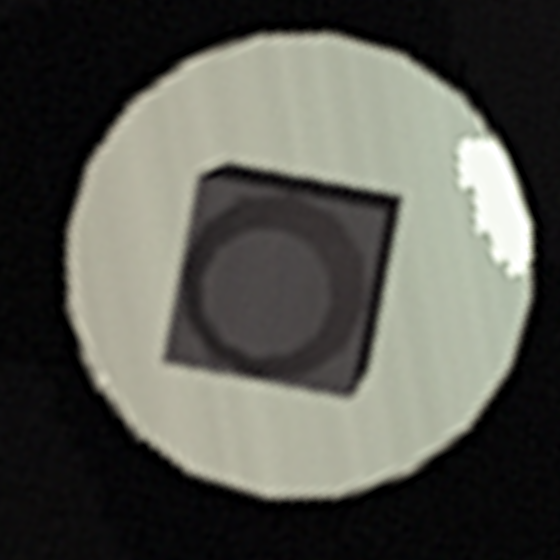

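The shaft flats lie at about -10.7° in the world, centre near (0.599,-0.0065), from the corners at (200,183), (165,360) and (352,393). Now I turn and go over the crank.

>>> apply_moves(
  steps=[
    [0, 0, -0.3, 0, 0, -0.112, 1],
    [0, 0, -0.3, 0, 0, -0.112, 1],
    [0, 0, -0.3, 0, 0, -0.112, 1],
    [0, 0, 0, 0, 0, -0.112, 1],
    [0, 0, 0, 0, 0, -0.112, 1],
    [0, 0, 0, 0, 0, -0.112, 1],
    [0, 0, 0, 0, 0, -0.112, 1],
    [0, 0, 0, 0, 0, -0.112, 1],
    [0, 0, 0, 0, 0, -0.112, 1],
    [0, 0, 0, 0, 0, -0.112, 1],
    [0, 0, 0, 0, 0, -0.112, 1],
    [0, 0, 0, 0, 0, -0.112, 1],
  ],
)

```text
time: 4.92
ee_pos: [0.5729, -0.0058, 0.2941]
tool_rot: [0.289, 0.957, 0.0, 0.001]
force: [0.1, 0.1, 0.6]
gripper_width: 1.002
grasp_force: 0.0
```

Run:
```python
from h import *
plan((.443,.328,.25),56)
```

```text
t 4.92 p [ 0.5729 -0.0058  0.2941] th 56.37 tilt 0.11 q7 0.82 F [0.1 0.1 0.6] w 1.002 gf 0.0
shift before turn [5.86 4.12 0.88] | turn(z) 0.004 | shift after turn [5.89 4.08 0.88]
```

>>> apply_moves(
  steps=[
    [0.73, 0.51, 0.11, 0, 0, 0, 1],
    [0.73, 0.51, 0.11, 0, 0, 0, 1],
    [0.73, 0.51, 0.11, 0, 0, 0, 1],
    [0.73, 0.51, 0.11, 0, 0, 0, 1],
    [0.73, 0.51, 0.11, 0, 0, 0, 1],
    [0.73, 0.51, 0.11, 0, 0, 0, 1],
    [0.73, 0.51, 0.11, 0, 0, 0, 1],
    [0.73, 0.51, 0.11, 0, 0, 0, 1],
    [0, 0, 0, 0, 0, 0, 1],
    [0, 0, 0, 0, 0, 0, 1],
  ],
)

```text
time: 6.18
ee_pos: [0.4449, 0.3262, 0.2495]
tool_rot: [0.292, 0.956, 0.0, 0.001]
force: [0.0, 0.2, -0.2]
gripper_width: 0.998
grasp_force: 0.0
```

Run:
```python
from h import *
d=cam('wrist'); save(d,'w2.png'); P=cloud(d); z=P[...,2]
near=(abs(P[...,0]-.41)<.09)&(abs(P[...,1]-.35)<.08)
m=near&(z>.055)
n_,lab,s_,c=cv2.connectedComponentsWithStats(m.astype(np.uint8))
for i in range(1,n_):
    if s_[i,4]>60:
        q=P[lab==i]; zt=np.percentile(q[:,2],90); t=q[q[:,2]>zt-.006][:,:2].astype(np.float32)
        print(s_[i],zt.round(3),t.mean(0),cv2.minAreaRect(t))
plan((.443,.328,.048),56)
```

```text
[256  72  27  30 646] 0.093 [0.35371315 0.38146368] ((0.35355836153030396, 0.38141846656799316), (0.02470078319311142, 0.024606382474303246), 55.918785095214844)
[260 171  28  29 734] 0.081 [0.43804982 0.3296795 ] ((0.43828049302101135, 0.32938870787620544), (0.028099505230784416, 0.027017824351787567), 59.256587982177734)
[    0   239   560   181 84559] 0.367 [0.42218742 0.3368205 ] ((0.4302613139152527, 0.33889809250831604), (0.1263391375541687, 0.018205391243100166), 55.22026062011719)
t 6.22 p [0.4452 0.3256 0.2493] th 55.96 tilt 0.07 q7 0.13 F [ 0.   0.7 -0.3] w 0.995 gf 0.0
shift before turn [0.07 0.01 4.03] | turn(z) -0.0 | shift after turn [0.07 0.01 4.03]
```

View pics/w2.png

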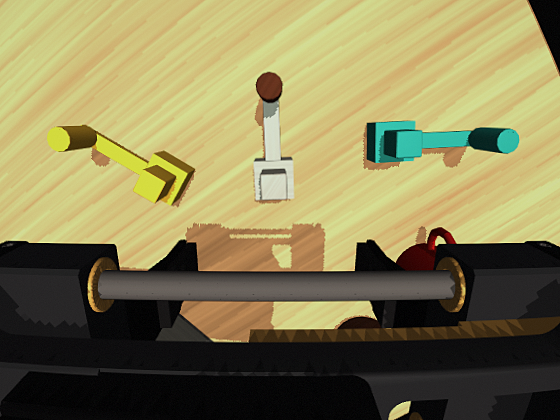

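The steel crank lies at (270,180) with its knob at (269,87) at the top. The yellow (165,180) and turquoise (395,140) ones are clear of the fingers. Hub is at (0.438,0.329), yaw about 148.5°. I correct and descend.

Run:
```python
from h import *
plan((.4385,.3293,.049),58.5)
```

```text
t 6.22 p [0.4452 0.3256 0.2493] th 55.96 tilt 0.07 q7 0.13 F [ 0.   0.7 -0.3] w 0.995 gf 0.0
shift before turn [ 0.16 -0.02  4.01] | turn(z) -0.028 | shift after turn [ 0.16 -0.01  4.01]
```

>>> apply_moves(
  steps=[
    [0.16, -0.01, 0.3, 0, 0, -0.028, 1],
    [0, 0, 0.7, 0, 0, 0, 1],
    [0, 0, 0.7, 0, 0, 0, 1],
    [0, 0, 0.7, 0, 0, 0, 1],
    [0, 0, 0.7, 0, 0, 0, 1],
    [0, 0, 0.5, 0, 0, 0, 1],
    [0, 0, 0.4, 0, 0, 0, 1],
    [0, 0, 0, 0, 0, 0, 1],
    [0, 0, 0, 0, 0, 0, 1],
  ],
  newtons=15,
)

```text
time: 7.35
ee_pos: [0.4377, 0.3309, 0.0494]
tool_rot: [0.271, 0.963, 0.0, 0.0]
force: [0.1, -1.1, 0.8]
gripper_width: 0.999
grasp_force: 0.0
```

>>> apply_moves(
  steps=[
    [0, 0, 0, 0, 0, 0, -0.2],
    [0, 0, 0, 0, 0, 0, -1],
    [0, 0, 0, 0, 0, 0, -1],
    [0, 0, 0, 0, 0, 0, -1],
    [0, 0, 0, 0, 0, 0, -1],
    [0, 0, 0, 0, 0, 0, -1],
  ],
  newtons=40,
)

```text
time: 8.1
ee_pos: [0.4373, 0.3305, 0.0486]
tool_rot: [0.271, 0.963, 0.0, -0.0]
force: [-0.4, -0.1, -0.1]
gripper_width: 0.402
grasp_force: 0.0
```

Run:
```python
from h import *
plan((.44,.33,.28),58.5)
```

```text
t 8.1 p [0.4373 0.3305 0.0486] th 58.56 tilt 0.01 q7 0.01 F [-0.4 -0.1 -0.1] w 0.402 gf 0.0
shift before turn [-0.05  0.02 -4.63] | turn(z) 0.001 | shift after turn [-0.05  0.02 -4.63]
```

>>> apply_moves(
  steps=[
    [0, 0, 0, 0, 0, 0, -1],
    [0, 0, 0, 0, 0, 0, -1],
    [0, 0, 0, 0, 0, 0, -1],
    [0, 0, 0, 0, 0, 0, -1],
  ],
)

```text
time: 8.6
ee_pos: [0.4372, 0.3303, 0.0485]
tool_rot: [0.271, 0.963, -0.0, -0.0]
force: [-1.0, -2.9, -0.1]
gripper_width: 0.32
grasp_force: 39.8
```

>>> apply_moves(
  steps=[
    [0, 0, -0.2, 0, 0, 0, -1],
    [0, 0, -0.5, 0, 0, 0, -1],
    [0, 0, -0.6, 0, 0, 0, -1],
    [0, 0, -0.8, 0, 0, 0, -1],
    [0, 0, -0.8, 0, 0, 0, -1],
    [0, 0, -0.8, 0, 0, 0, -1],
    [0, 0, -0.6, 0, 0, 0, -1],
    [0, 0, -0.4, 0, 0, 0, -1],
    [0, 0, 0, 0, 0, 0, -1],
    [0, 0, 0, 0, 0, 0, -1],
  ],
)

```text
time: 9.85
ee_pos: [0.4369, 0.3303, 0.2827]
tool_rot: [0.271, 0.963, -0.0, -0.0]
force: [-0.3, -0.9, -3.1]
gripper_width: 0.319
grasp_force: 39.8
```

```bash
cat >> h.py <<'E'
def crank(d,M,p,name=''):
    # held crank: boss top & knob top in the tool frame from depth
    P=cloud(d); q=(P-p)@M
    return P,q
E
python3 - <<'E'
from h import *
plan((.599,-.0065,.28),79.3)
s,M,t=st()
for n in('scene','side','wrist'):
    d=cam(n); P=cloud(d); q=(P-s['ee_pos'])@M
    k=(abs(q[...,0]-.1)<.03)&(abs(q[...,1])<.03)&(q[...,2]>-.08)&(q[...,2]<.06)
    if k.sum()>20:
        Q=q[k]; zt=np.percentile(Q[:,2],3); T=Q[Q[:,2]<zt+.006]; print(n,'knob top in tool',T.mean(0).round(4),len(T),zt.round(4))
E
```

```text
t 9.85 p [0.4369 0.3303 0.2827] th 58.58 tilt 0.06 q7 0.17 F [-0.3 -0.9 -3.1] w 0.319 gf 39.8025942966342
shift before turn [-6.28 -4.06  0.05] | turn(z) -0.23 | shift after turn [-4.44 -6.02  0.05]
t 9.85 p [0.4369 0.3303 0.2827] th 58.58 tilt 0.06 q7 0.17 F [-0.3 -0.9 -3.1] w 0.319 gf 39.8025942966342
scene knob top in tool [ 0.101   0.0006 -0.0436] 45 -0.0459
side knob top in tool [ 0.097   0.0086 -0.0415] 43 -0.0433
wrist knob top in tool [ 0.0982  0.0005 -0.0424] 4445 -0.0436
```

The crank is gripped straight, with the hub about 1.5 mm back along tool x. I move above the shaft.

>>> apply_moves(
  steps=[
    [0, 0, 0, 0, 0, -0.115, -1],
    [0, 0, 0, 0, 0, -0.115, -1],
    [-0.5, -0.67, 0, 0, 0, 0, -1],
    [-0.5, -0.67, 0, 0, 0, 0, -1],
    [-0.5, -0.67, 0, 0, 0, 0, -1],
    [-0.5, -0.67, 0, 0, 0, 0, -1],
    [-0.5, -0.67, 0, 0, 0, 0, -1],
    [-0.5, -0.67, 0, 0, 0, 0, -1],
    [-0.5, -0.67, 0, 0, 0, 0, -1],
    [-0.5, -0.67, 0, 0, 0, 0, -1],
    [-0.4, -0.67, 0, 0, 0, 0, -1],
    [0, 0, 0, 0, 0, 0, -1],
  ],
)

```text
time: 11.5
ee_pos: [0.5978, -0.0113, 0.2819]
tool_rot: [0.097, 0.995, -0.0, -0.001]
force: [0.1, 0.9, -4.4]
gripper_width: 0.322
grasp_force: 39.8
```

>>> apply_moves(
  steps=[
    [0, 0, 0, 0, 0, 0, -1],
    [0, 0, 0, 0, 0, 0, -1],
  ],
  newtons=50,
)

```text
time: 11.75
ee_pos: [0.5969, -0.0053, 0.2835]
tool_rot: [0.093, 0.996, 0.0, -0.0]
force: [-0.2, -0.9, -3.8]
gripper_width: 0.319
grasp_force: 49.8
```

Run:
```python
from h import *
plan((.5975,-.006,.232),79.3)
```

```text
t 11.75 p [ 0.5969 -0.0053  0.2835] th 79.38 tilt 0.02 q7 1.17 F [-0.2 -0.9 -3.8] w 0.319 gf 49.786967353429645
shift before turn [-0.01 -0.01  1.03] | turn(z) 0.001 | shift after turn [-0.01 -0.01  1.03]
```

>>> apply_moves(
  steps=[
    [-0.01, -0.01, 0.4, 0, 0, 0, -1],
    [0, 0, 0.4, 0, 0, 0, -1],
    [0, 0, 0.23, 0, 0, 0, -1],
    [0, 0, 0, 0, 0, 0, -1],
    [0, 0, 0.1, 0, 0, 0, -1],
    [0, 0, 0.1, 0, 0, 0, -1],
    [0, 0, 0, 0, 0, 0, -1],
  ],
)

```text
time: 12.62
ee_pos: [0.5975, -0.0074, 0.2218]
tool_rot: [0.094, 0.996, -0.0, -0.0]
force: [-0.3, 0.7, -4.2]
gripper_width: 0.313
grasp_force: 49.8
```

Run:
```python
from h import *
plan((.5975,-.006,.1995),79.3)
```

```text
t 12.62 p [ 0.5975 -0.0074  0.2218] th 79.26 tilt 0.02 q7 1.16 F [-0.3  0.7 -4.2] w 0.313 gf 49.78713336051442
shift before turn [0.01 0.03 0.45] | turn(z) -0.0 | shift after turn [0.01 0.03 0.45]
```

>>> apply_moves(
  steps=[
    [0, 0, 0.1, 0, 0, 0, -1],
    [0, 0, 0.1, 0, 0, 0, -1],
    [0, 0, 0, 0, 0, 0, -1],
  ],
)

```text
time: 13.0
ee_pos: [0.5976, -0.0073, 0.2119]
tool_rot: [0.094, 0.996, -0.0, -0.0]
force: [-0.8, 0.3, -4.5]
gripper_width: 0.314
grasp_force: 50.0
```

Engaged past the nose with no side force, so I keep going.

>>> apply_moves(
  steps=[
    [0, 0, 0.1, 0, 0, 0, -1],
    [0, 0, 0.1, 0, 0, 0, -1],
    [0, 0, 0.04, 0, 0, 0, -1],
    [0, 0, 0, 0, 0, 0, -1],
    [0, 0, 0, 0, 0, 0, -1],
  ],
)

```text
time: 13.62
ee_pos: [0.5977, -0.0073, 0.2001]
tool_rot: [0.094, 0.996, 0.0, 0.0]
force: [-0.2, 0.6, -3.8]
gripper_width: 0.318
grasp_force: 50.0
```

>>> apply_moves(
  steps=[
    [0, 0, 0.03, 0, 0, 0, -1],
    [0, 0, 0, 0, 0, 0, -1],
    [0, 0, 0, 0, 0, 0, -1],
  ],
  newtons=60,
)

```text
time: 14.0
ee_pos: [0.5979, -0.0073, 0.1993]
tool_rot: [0.094, 0.996, -0.0, 0.0]
force: [-3.3, -1.5, 6.8]
gripper_width: 0.316
grasp_force: 60.0
```

>>> apply_moves(
  steps=[
    [0, 0, 0, 0, 0, 0.06, -1],
    [0, 0, 0, 0, 0, 0.06, -1],
    [0, 0, 0, 0, 0, 0.06, -1],
    [0, 0, 0, 0, 0, 0.06, -1],
  ],
)

```text
time: 14.5
ee_pos: [0.5972, -0.0071, 0.1993]
tool_rot: [0.28, 0.96, -0.0, -0.0]
force: [-7.3, -0.4, 7.9]
gripper_width: 0.32
grasp_force: 60.0
```

Run:
```python
from h import *
s,M,t=st(); print(s['torque'])
```

```text
t 14.5 p [ 0.5972 -0.0071  0.1993] th 57.53 tilt 0.05 q7 0.79 F [-7.3 -0.4  7.9] w 0.32 gf 60.04339523613453
[-0.09826608  1.34774803  0.54181011]
```

>>> apply_moves(
  steps=[
    [0, 0, 0, 0, 0, 0.08, -1],
    [0, 0, 0, 0, 0, 0.08, -1],
    [0, 0, 0, 0, 0, 0.08, -1],
    [0, 0, 0, 0, 0, 0.08, -1],
    [0, 0, 0, 0, 0, 0.08, -1],
    [0, 0, 0, 0, 0, 0.08, -1],
  ],
)

```text
time: 15.25
ee_pos: [0.5978, -0.0069, 0.1993]
tool_rot: [0.614, 0.79, 0.0, 0.0]
force: [-4.1, 0.1, 4.7]
gripper_width: 0.319
grasp_force: 60.0
```

Run:
```python
from h import *
s,M,t=st(); print(s['torque'])
d=cam('wrist'); P=cloud(d); q=(P-s['ee_pos'])@M
k=(abs(q[...,0]-.1)<.03)&(abs(q[...,1])<.04)&(q[...,2]>-.08)&(q[...,2]<.06)
Q=q[k]; zt=np.percentile(Q[:,2],3); T=Q[Q[:,2]<zt+.006]; print('knob',T.mean(0).round(4),len(T))
```

```text
t 15.25 p [ 0.5978 -0.0069  0.1993] th 14.29 tilt 0.04 q7 0.06 F [-4.1  0.1  4.7] w 0.319 gf 60.018771355971694
[-0.03748565  0.56634463  0.38171169]
knob [ 0.0986  0.0002 -0.045 ] 4621
```

The crank turns with the tool and there is no slip.

>>> apply_moves(
  steps=[
    [0, 0, 0, 0, 0, 0.08, -1],
    [0, 0, 0, 0, 0, 0.08, -1],
    [0, 0, 0, 0, 0, 0.08, -1],
    [0, 0, 0, 0, 0, 0.08, -1],
    [0, 0, 0, 0, 0, 0.08, -1],
    [0, 0, 0, 0, 0, 0.08, -1],
    [0, 0, 0, 0, 0, 0.08, -1],
    [0, 0, 0, 0, 0, 0.08, -1],
    [0, 0, 0, 0, 0, 0.08, -1],
    [0, 0, 0, 0, 0, 0.08, -1],
    [0, 0, 0, 0, 0, 0.08, -1],
  ],
)

```text
time: 16.68
ee_pos: [0.5986, -0.0077, 0.1993]
tool_rot: [0.976, 0.217, 0.001, 0.001]
force: [1.3, -1.7, 3.1]
gripper_width: 0.314
grasp_force: 60.0
```

Run:
```python
from h import *
s,M,t=st(); print(s['torque'])
```

```text
t 16.68 p [ 0.5986 -0.0077  0.1993] th -64.96 tilt 0.14 q7 -1.28 F [ 1.3 -1.7  3.1] w 0.314 gf 59.99878015369177
[-0.60842849 -0.13754182  0.38840746]
```

>>> apply_moves(
  steps=[
    [0, 0, 0, 0, 0, 0.06, -1],
    [0, 0, 0, 0, 0, 0.06, -1],
    [0, 0, 0, 0, 0, 0.06, -1],
    [0, 0, 0, 0, 0, 0.05, -1],
    [0, 0, 0, 0, 0, 0, -1],
    [0, 0, 0, 0, 0, 0, -1],
  ],
)

```text
time: 17.42
ee_pos: [0.5985, -0.0079, 0.1993]
tool_rot: [0.999, 0.04, 0.001, 0.0]
force: [2.6, -3.6, 5.5]
gripper_width: 0.316
grasp_force: 60.0
```

Run:
```python
from h import *
s,M,t=st(); print(s['torque'])
d=cam('wrist'); P=cloud(d); q=(P-s['ee_pos'])@M
k=(abs(q[...,0]-.1)<.03)&(abs(q[...,1])<.04)&(q[...,2]>-.08)&(q[...,2]<.06)
Q=q[k]; zt=np.percentile(Q[:,2],3); T=Q[Q[:,2]<zt+.006]; print('knob',T.mean(0).round(4),len(T))
save(cam('scene'),'s2.png',(140,130,380,330),3)
```

```text
t 17.43 p [ 0.5985 -0.0079  0.1993] th -85.38 tilt 0.12 q7 -1.62 F [ 2.6 -3.6  5.5] w 0.316 gf 59.95466446503997
[-1.07165941 -0.40336119  0.00748972]
knob [ 0.0982 -0.0011 -0.0449] 4630
```

View pics/s2.png

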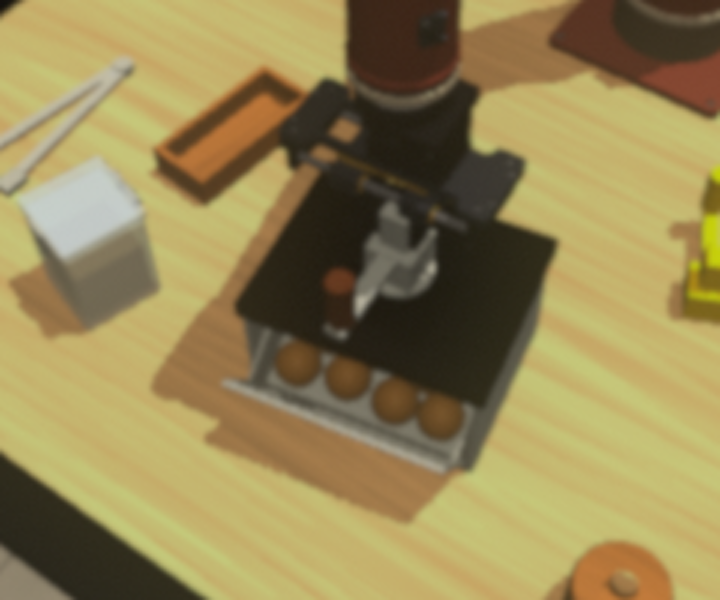

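The picture shows the bin open, with its front panel tilted out at (340,425) and the crank still on the shaft at (390,260). I ease back within the slack and lift.

>>> apply_moves(
  steps=[
    [0, 0, 0, 0, 0, -0.035, -1],
    [0, 0, -0.1, 0, 0, 0, -1],
    [0, 0, -0.15, 0, 0, 0, -1],
    [0, 0, -0.2, 0, 0, 0, -1],
    [0, 0, -0.2, 0, 0, 0, -1],
    [0, 0, -0.3, 0, 0, 0, -1],
    [0, 0, -0.5, 0, 0, 0, -1],
    [0, 0, -0.5, 0, 0, 0, -1],
    [0, 0, 0, 0, 0, 0, -1],
  ],
)

```text
time: 18.65
ee_pos: [0.5985, -0.0067, 0.2985]
tool_rot: [0.998, 0.067, 0.002, -0.0]
force: [-0.8, 0.2, -3.9]
gripper_width: 0.317
grasp_force: 60.0
```

Run:
```python
from h import *
plan((.47,-.19,.29),-82)
s,M,t=st()
for n in('wrist',):
    d=cam(n); P=cloud(d); q=(P-s['ee_pos'])@M
    k=(abs(q[...,0]-.1)<.03)&(abs(q[...,1])<.04)&(q[...,2]>-.08)&(q[...,2]<.06)
    Q=q[k]; zt=np.percentile(Q[:,2],3); T=Q[Q[:,2]<zt+.006]; print('knob',T.mean(0).round(4),len(T))
for n in('scene','side'):
    d=cam(n); P=cloud(d); x,y,z=P[...,0],P[...,1],P[...,2]
    m=(abs(x-.46)<.13)&(abs(y+.34)<.12)&(z>.033)&(z<.046)
    print(n,m.sum(),cv2.minAreaRect(P[m][:,:2].astype(np.float32)))
```

```text
t 18.65 p [ 0.5985 -0.0067  0.2985] th -82.26 tilt 0.21 q7 -1.56 F [-0.8  0.2 -3.9] w 0.317 gf 59.96312233619392
shift before turn [-3.04  3.29  0.16] | turn(z) -0.003 | shift after turn [-3.06  3.27  0.16]
t 18.65 p [ 0.5985 -0.0067  0.2985] th -82.26 tilt 0.21 q7 -1.56 F [-0.8  0.2 -3.9] w 0.317 gf 59.96312233619392
knob [ 0.0982 -0.001  -0.045 ] 4635
scene 373 ((0.4632704257965088, -0.319215327501297), (0.08347919583320618, 0.17863182723522186), 83.04278564453125)
side 323 ((0.46543964743614197, -0.3198210299015045), (0.08218761533498764, 0.17823433876037598), 83.93406677246094)
```

Run:
```python
from h import *
plan((.4212,-.3147,.2),-96)
```

```text
t 18.8 p [ 0.5971 -0.0072  0.2949] th -82.28 tilt 0.1 q7 -1.56 F [-0.2  0.4 -4.4] w 0.322 gf 59.96300568804145
shift before turn [-4.31  5.62  1.9 ] | turn(z) 0.152 | shift after turn [-2.85  6.48  1.9 ]
```

>>> apply_moves(
  steps=[
    [0, 0, 0, 0, 0, 0.076, -1],
    [0, 0, 0, 0, 0, 0.076, -1],
    [-0.35, 0.8, 0, 0, 0, 0, -1],
    [-0.35, 0.8, 0, 0, 0, 0, -1],
    [-0.35, 0.8, 0, 0, 0, 0, -1],
    [-0.35, 0.8, 0, 0, 0, 0, -1],
    [-0.35, 0.8, 0, 0, 0, 0, -1],
    [-0.35, 0.8, 0, 0, 0, 0, -1],
    [-0.35, 0.8, 0.6, 0, 0, 0, -1],
    [-0.35, 0.8, 0.6, 0, 0, 0, -1],
    [0, 0, 0.6, 0, 0, 0, -1],
    [0, 0, 0, 0, 0, 0, -1],
  ],
)

```text
time: 20.3
ee_pos: [0.4232, -0.3099, 0.2029]
tool_rot: [0.999, -0.052, -0.003, -0.002]
force: [0.7, -0.3, -3.8]
gripper_width: 0.319
grasp_force: 60.0
```

Run:
```python
from h import *
plan((.4212,-.3147,.059),-96)
d=cam('wrist'); save(d,'w3.png')
P=cloud(d); x,y,z=P[...,0],P[...,1],P[...,2]
m=(abs(x-.465)<.13)&(abs(y+.32)<.08)&(z>.034)&(z<.046)
q=P[m]; print(m.sum(),q.min(0),q.max(0),cv2.minAreaRect(q[:,:2].astype(np.float32)))
```

```text
t 20.3 p [ 0.4232 -0.3099  0.2029] th -96.0 tilt 0.37 q7 -1.13 F [ 0.7 -0.3 -3.8] w 0.319 gf 59.96331425383687
shift before turn [-0.01  0.11  2.88] | turn(z) -0.0 | shift after turn [-0.01  0.11  2.88]
2534 [ 0.37352896 -0.36877594  0.03403306] [ 0.5503029  -0.27747922  0.04217489] ((0.4642750322818756, -0.3205733299255371), (0.07852714508771896, 0.17434467375278473), 83.95014190673828)
```

View pics/w3.png

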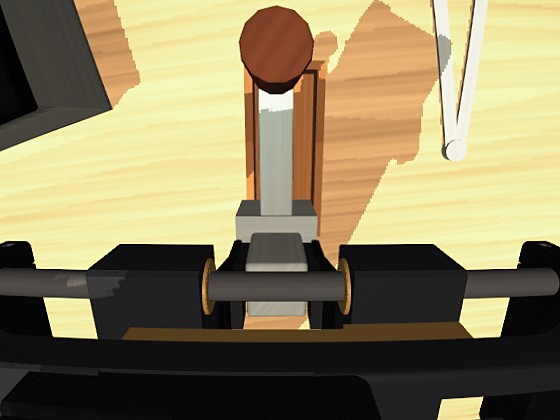

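The crank is over the case, lined up with it: case walls at columns 250–322, crank arm at 277. The wrist cloud agrees on the case centre. I descend.

>>> apply_moves(
  steps=[
    [0, 0.1, 0.4, 0, 0, 0, -1],
    [0, 0, 0.6, 0, 0, 0, -1],
    [0, 0, 0.6, 0, 0, 0, -1],
    [0, 0, 0.2, 0, 0, 0, -1],
    [0, 0, 0, 0, 0, 0, -1],
    [0, 0, 0, 0, 0, 0, -1],
  ],
)

```text
time: 21.1
ee_pos: [0.4257, -0.3163, 0.1177]
tool_rot: [0.999, -0.052, 0.001, 0.001]
force: [-0.4, 0.1, -3.9]
gripper_width: 0.316
grasp_force: 60.0
```

Run:
```python
from h import *
plan((.4210,-.3155,.0565),-96)
```

```text
t 21.1 p [ 0.4257 -0.3163  0.1177] th -95.95 tilt 0.13 q7 -1.13 F [-0.4  0.1 -3.9] w 0.316 gf 59.96295324526727
shift before turn [-0.1  -0.01  1.22] | turn(z) 0.001 | shift after turn [-0.1  -0.01  1.22]
```

>>> apply_moves(
  steps=[
    [-0.1, -0.01, 0.1, 0, 0, 0, -1],
    [0, 0, 0.3, 0, 0, 0, -1],
    [0, 0, 0.3, 0, 0, 0, -1],
    [0, 0, 0.2, 0, 0, 0, -1],
    [0, 0, 0.15, 0, 0, 0, -1],
    [0, 0, 0.1, 0, 0, 0, -1],
    [0, 0, 0, 0, 0, 0, -1],
    [0, 0, 0.05, 0, 0, 0, -1],
    [0, 0, 0, 0, 0, 0, -1],
    [0, 0, 0, 0, 0, 0, -1],
  ],
)

```text
time: 22.35
ee_pos: [0.4199, -0.3151, 0.0563]
tool_rot: [0.999, -0.052, 0.0, 0.0]
force: [0.9, -1.2, -2.9]
gripper_width: 0.313
grasp_force: 60.0
```

>>> apply_moves(
  steps=[
    [0, 0, 0.02, 0, 0, 0, -1],
    [0, 0, 0, 0, 0, 0, -1],
    [0, 0, 0, 0, 0, 0, -1],
  ],
  newtons=20,
)

```text
time: 22.72
ee_pos: [0.4207, -0.315, 0.0559]
tool_rot: [0.999, -0.052, 0.001, 0.0]
force: [1.0, 1.7, 5.3]
gripper_width: 0.321
grasp_force: 20.0
```

On the floor (the force has reversed). I release it and retreat straight up; the fingers open only to clear the boss.

>>> apply_moves(
  steps=[
    [0, 0, 0, 0, 0, 0, 0.3],
    [0, 0, 0, 0, 0, 0, 0.3],
    [0, 0, 0, 0, 0, 0, 0.3],
    [0, 0, 0, 0, 0, 0, 0.3],
    [0, 0, 0, 0, 0, 0, 0.3],
    [0, 0, -0.3, 0, 0, 0, 0.3],
    [0, 0, -0.6, 0, 0, 0, 0.3],
    [0, 0, -0.8, 0, 0, 0, 0.3],
    [0, 0, -0.8, 0, 0, 0, 0.3],
    [0, 0, -0.8, 0, 0, 0, 0.3],
    [0, 0, 0, 0, 0, 0, 0.3],
    [0, 0, 0, 0, 0, 0, 0.3],
  ],
)

```text
time: 24.22
ee_pos: [0.4195, -0.3148, 0.2202]
tool_rot: [0.999, -0.052, 0.0, 0.0]
force: [-0.1, 0.9, -0.0]
gripper_width: 0.645
grasp_force: 0.0
```

Run:
```python
from h import *
st(); d=cam('wrist'); save(d,'w4.png'); P=cloud(d); x,y,z=P[...,0],P[...,1],P[...,2]
m=(abs(x-.465)<.12)&(abs(y+.32)<.08)&(z>.06)&(z<.12)
n_,lab,s_,c=cv2.connectedComponentsWithStats(m.astype(np.uint8))
for i in range(1,n_):
    if s_[i,4]>60:
        q=P[lab==i]; zt=np.percentile(q[:,2],90); t=q[q[:,2]>zt-.006]; print(s_[i],zt.round(4),t.mean(0).round(4))
```

```text
t 24.23 p [ 0.4195 -0.3148  0.2202] th -95.96 tilt 0.01 q7 -1.12 F [-0.1  0.9 -0. ] w 0.645 gf 0.0
[261  73  30  34 776] 0.1006 [ 0.5193 -0.3237  0.0996]
[262 183  30  32 938] 0.0883 [ 0.4208 -0.314   0.0873]
```

View pics/w4.png

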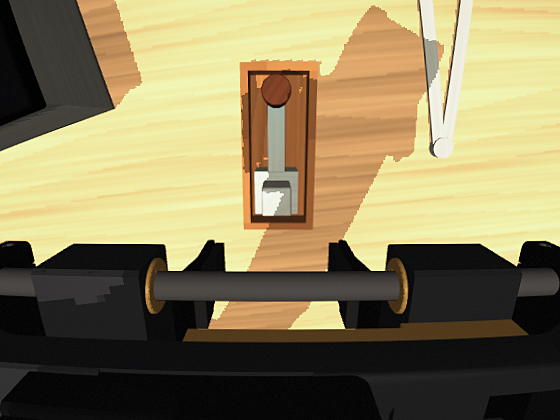

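The crank stands flat in the case: boss at (276,200), knob at (276,90), boss top at 0.088 and knob top at 0.100, as expected for the case floor. Handing in.

```bash
python3 -c "
from plant import manip
print(manip.finish_job())"
```

```text
the job is handed in; nothing more can be done
None
```

I fitted the crank and wound the bin out to about 0.59 rad (estimated from the turn; it needed 0.53), then stood the crank flat in its case and handed the job in at about 24 s; no verdict came back.

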